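# Release the monitor-arm desk mount with its splined key

### The arm

A 6-joint arm with a two-finger parallel gripper is mounted at the origin on the work surface. World frame = base frame: x ahead of the robot, y to its left, z up, the work surface at z = 0. Lengths are in m, angles in rad, forces in N, time in s.
With the tool pointing down it reaches from about 0.4 to 0.925 m from the base axis. Payload 3.4 kg.
Tool frame: the origin (TCP) lies midway between the tips of the shut fingers; the grasp point (between the pads) lies behind it (manip.pinch_z is the z of the grasp point in the tool frame, in m); z points along the fingers, y is the line along which they close (so a half turn about z gives the same grasp; the last joint's range is limited). The gripper opens to 85 mm and grips with 20 to 120 N. Pads are 22 mm wide; open, the fingers measure 114 mm over their backs; the gripper's body (76 mm by 85 mm) begins 54 mm behind the grasp point. The pads swing forward as they close: fully open they stand 13 mm farther back than shut.
Start: joints at [-1.417, 0.307, 1.506, -0, 1.328, -0.073], TCP at [0.129, -0.56, 0.231] pointing down, gripper open.
Joint ranges: [-3.12, 3.12], [-1.05, 2.28], [0.14, 2.33], [-1.42, 4.57], [0.1, 2.73], [-2.68, 2.68]. Speed limits (rad/s): [2.57, 2.57, 3.14, 3.14, 3.14, 3.14].

### API

Orientations are given as a 3x3 rotation matrix whose columns are the frame's x, y, z axes.
In Python, from station import status, cams, manip gives the robot as it stands.
- The arm moves only by the tool send_rows, never from a script. Its argument "rows" is a list of rows, each a list of 3 entries, a list of its own where there are three numbers: the opening, from 0 (shut) to 1 (fully open), then the shift along the tool's x, y, z in m, then the turn, a rotation vector about the tool's x, y, z in degrees. A call has 1 to 20 rows; each row is the pose to reach, as a shift and turn from the pose commanded when the call began, along the tool's axes at that moment; what a row does not reach only later rows make up. A row lasts 1/8 s, in which the tool goes at most 62.5 mm and 10.7 degrees, less where a joint would pass 70% of its speed; a pose out of reach is approached as far as the arm can. A call with a gripper value outside its range is refused whole. The fingers move at their own pace and stop on an object; "squeeze" is the grip in N (left out, the last holds). Time passes only in rows, so rows that repeat a pose let the fingers close. It gives the time, the measured TCP pose, the force, the opening and the grip force at its end, in the units of the state.
- status.observe(): the state, without advancing time (a new reading comes with each control period).
- cams.snapshot(name): name is "side" or "top"; returns (picture, depth): 420x560x3 uint8, red, green, blue; 420x560 float32, m along the optical axis (not along the pixel's ray), 0 where there is no reading.
- cams.camera_model(name): a dict with "vfov" (degrees; the focal length in pixels is half the picture's height over the tangent of half this angle, whatever the lens; pixels are square), "cx", "cy" (the principal point, pixels), "world_to_cam" (4x4, takes a point from world to camera coordinates). Camera axes: x right, y down, z forward; pixel columns grow to the right and rows downward; lengths in m; the calibration is good to about 2 mm. A picture is of the moment at which its call begins. camera_model takes no time and is no camera call.
- manip.hand_in(): hands the job in; it is judged then, once.
The state is a dict: "t": time; "joint_positions": joint angles; "qd": joint speeds; "tau": joint torques, N m; "position": TCP position; "ee_rot": TCP orientation; "force": force on the tool from outside, world axes, zero at the start; "torque": the same for the moment, N m; "grip_width": opening from 0.0 (shut) to 1.0 (fully open); "grasp_force": force on a finger pad.
Only numpy, scipy, OpenCV 4.12 (cv2) and the standard library are available. Lean on these libraries where they do the work, as an engineer would, in place of code of your own. Each camera call takes 0.05 s, during which the arm holds its last target. There are 200 camera calls.

### The job

The monitor arm's desk mount is locked. Pull the release key up out of the grey organiser block, turn it until its four wings line up with the cross-shaped slot in the top of the mount's square housing, slide it fully home until its collar sits on the housing, and finish while still holding the key and pressing it down against the spring, so that the lock stays released. Leave the marker, the glue stick and the stapler where they are.

Things in the scene. Friction and masses are not known exactly. Their poses are not given: they have to be found in the camera images.
- key_grip (a point): centre of the black cross-bar at the top of the loose release key (116 mm long, about 120 g). z is the key's long axis, up. The bar is 60 mm along x, 14 mm along y (grip across this), 18 mm high; this point is 107 mm above the key's tip. A steel shaft of 12 mm diameter runs down from the bar to the collar, whose underside is 67 mm below this point
- key_collar (a point): the key's axis at the underside of its round collar (34 mm diameter, 6 mm thick), 40 mm above the tip; axes as the key. Below it come four wings in a plus along the key's x and y, 24 mm from end to end, 6 mm thick, 28 mm long, then a 12 mm long pilot pin of 10 mm diameter with a cone end
- key: the whole release key; origin at its tip. At the start it hangs upright in one of the organiser's three wells, its collar resting on the organiser's top and its lower 40 mm down in the well; lift it 45 mm or more to clear. The bar's yaw varies
- lock_face (a point): centre of the cross-shaped slot in the top of the mount's square aluminium housing (66 by 66 mm, top 62 mm above the desk, fixed); z up, x and y along the slot's arms and the housing's sides. Slot: a plus 27.5 mm from end to end, arms 9 mm wide. The key fits at any quarter turn, within about 0.1 rad; fully home, its collar's underside is at this point
- plunger (a joint): spring plunger in the bottom of the slot, in m: 0 up (its top 32 mm below the face), grows as it is pressed, 0.008 when the key is fully home (collar on the housing); about 2.7 N to start, 6.3 N at home; it lifts the key again if the key is let go
- organiser_top (a point): top centre of the fixed grey organiser block, 62 mm high, 62 mm along its x, 156 mm along its y; three square wells 27 mm wide at -46, 0 and 46 mm along y, 50 mm deep
- marker_center (a point): marker pen, 22 mm diameter, 88 mm long, standing in a well of the organiser, its top 100 mm above the desk; point half-way up; leave alone
- gluestick_center (a point): glue stick, 25 mm diameter, 78 mm long, standing in a well of the organiser, its top 90 mm above the desk; point half-way up; leave alone
- stapler: black stapler, 150 by 36 mm, 48 mm high, lying on the desk between organiser and mount; origin under its centre; leave alone
- post_top (a point): top of the mount's fixed stub post, 35 mm diameter, 85 mm high, in a clamp ring of 60 mm diameter; 95 mm from the slot's centre along the slot's x

How it is judged:
By the outcome, as a careful person would: the job done as asked, in the order asked, and still so for the second after the job is handed in, while the arm keeps its last pose, push and grip.
It also fails if it takes over 40 s, if anything falls off the work surface, if the arm or the gripper's body presses on something with over 40 N, if the wrist force passes 120 N, or if a joint passes its speed limit or range.

## Working session

There is one attempt and no reset: what is moved stays moved. The work goes in short steps, Python scripts to look and compute and a tool call to move; the robot and the scene stay as the last step left them, time stands still between calls to the robot, and variables do not carry over. Pictures are saved under pics/ and viewed, at most 10 in all, crops included, and the job is handed in when it is done.

Besides the shell and the picture viewer there is one more tool, called after "Call:" as a command line: name --argument value ..., lists and objects as JSON in quotes. send_rows: Moves the arm, as the interface text tells. Its arguments: {"type":"object","properties":{"rows":{"type":"array","items":{"type":"array"}},"squeeze":{"type":"number"}},"required":["rows"]}

```bash
mkdir -p pics
cat > h.py <<'E'
import numpy as np, cv2
from station import status, cams, manip
def snap(n,fn=None):
    p,d=cams.snapshot(n)
    if fn: cv2.imwrite('pics/'+fn,p[:,:,::-1])
    return p,d,cams.camera_model(n)
def cloud(d,m):
    f=210/np.tan(np.radians(m['vfov']/2)); v,u=np.mgrid[0:420,0:560]
    P=np.stack([(u-m['cx'])/f*d,(v-m['cy'])/f*d,d],-1)
    T=np.linalg.inv(m['world_to_cam']); return P@T[:3,:3].T+T[:3,3]
def ray(u,v,m,z):
    f=210/np.tan(np.radians(m['vfov']/2)); T=np.linalg.inv(m['world_to_cam'])
    r=T[:3,:3]@np.array([(u-m['cx'])/f,(v-m['cy'])/f,1]); o=T[:3,3]
    return o+r*(z-o[2])/r[2]
def proj(P,m):
    f=210/np.tan(np.radians(m['vfov']/2)); c=m['world_to_cam'][:3,:3]@np.array(P)+m['world_to_cam'][:3,3]
    return c[:2]/c[2]*f+[m['cx'],m['cy']]
E
python3 - <<'E'
from h import *
print(cams.camera_model('top'),cams.camera_model('side'))
for n in('top','side'):
    p,d,m=snap(n,n+'0.png'); np.savez(n+'0',p=p,d=d)
    print((d>0).mean())
s=status.observe(); print(s['position'],s['ee_rot'],manip.pinch_z,s['t'],s['force'])
E
```

```text
{'vfov': 57.38193291208634, 'cx': 280.41552187175535, 'cy': 211.79170167534508, 'world_to_cam': array([[-2.65092833e-02, -9.99599305e-01,  9.92405541e-03,
         5.68681253e-05],
       [-9.80463895e-01,  2.40636469e-02, -1.95221647e-01,
         5.79336984e-01],
       [ 1.94904614e-01, -1.49053640e-02, -9.80708938e-01,
         7.32920106e-01],
       [ 0.00000000e+00,  0.00000000e+00,  0.00000000e+00,
         1.00000000e+00]])} {'vfov': 49.806785473786036, 'cx': 288.1135268826882, 'cy': 211.10851031993224, 'world_to_cam': array([[-0.99816176, -0.05847201,  0.01594118,  0.54325323],
       [-0.04225806,  0.48292428, -0.87464187,  0.09778476],
       [ 0.04344369, -0.87370771, -0.48450747,  0.8857054 ],
       [ 0.        ,  0.        ,  0.        ,  1.        ]])}
0.996062925170068
0.9959906462585034
[ 0.12917129 -0.55967441  0.23047922] [[ 9.74393883e-01  2.24847672e-01 -2.92314805e-04]
 [ 2.24847831e-01 -9.74392238e-01  1.79429654e-03]
 [ 1.18614123e-04 -1.81407792e-03 -9.99998348e-01]] -0.0187 0.1 [0.24018165 0.07774279 0.44700671]
```

View pics/top0.png

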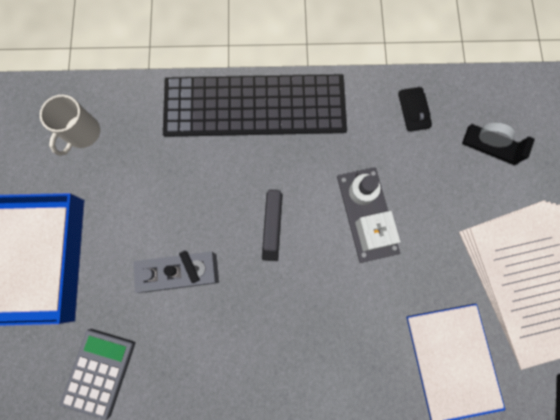

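View pics/side0.png

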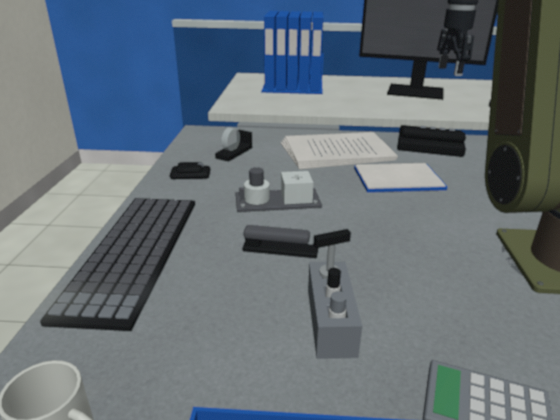

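The top view shows the organiser at about (175,272) with the key's bar at (189,267) in its right-hand well, the stapler at (272,225), the housing at (379,230) and the post at (366,187). The side view shows the bar at (332,238) and the housing at (297,187). Next I'll get positions from depth.

Run:
```python
from h import *
for n,bw,hw in(('top',(165,240,225,300),(350,200,410,255)),('side',(300,215,370,260),(275,165,320,210))):
    z=np.load(n+'0.npz'); m=cams.camera_model(n); C=cloud(z['d'],m); p=z['p'].astype(int); 
    def sub(b): return C[b[1]:b[3],b[0]:b[2]].reshape(-1,3), p[b[1]:b[3],b[0]:b[2]].reshape(-1,3)
    print(n,'desk z',np.median(C[330:400,250:350,2]) )
    c,col=sub(bw); k=(c[:,2]>.112)&(c[:,2]<.16)&(col.max(1)<70)
    q=c[k]; r=cv2.minAreaRect((q[:,:2]*1000).astype(np.float32)); print('bar',k.sum(),r,np.percentile(q[:,2],[5,50,95]))
    c,col=sub(hw); k=(abs(c[:,2]-.062)<.008)
    q=c[k]; print('house',k.sum(),cv2.minAreaRect((q[:,:2]*1000).astype(np.float32)),np.percentile(q[:,2],[5,50,95]))
    if n=='top':
        c,col=sub((125,240,225,300)); k=abs(c[:,2]-.062)<.006
        q=c[k]; print('org',cv2.minAreaRect((q[:,:2]*1000).astype(np.float32)),np.median(q[:,2]))
z=np.load('top0.npz')['p']
a=cv2.resize(z[165:305,125:265],None,fx=4,fy=4,interpolation=cv2.INTER_CUBIC)
b=cv2.resize(z[160:265,330:410],None,fx=3,fy=5.333,interpolation=cv2.INTER_CUBIC)
b=cv2.resize(z[160:265,330:410],(400,525),interpolation=cv2.INTER_CUBIC)
a=cv2.resize(z[235:300,125:225],(400,260),interpolation=cv2.INTER_CUBIC)
o=np.zeros((525,800,3),np.uint8);o[:260,:400]=a;o[:,400:]=b
cv2.imwrite('pics/c1.png',o[:,:,::-1])
```

```text
top desk z 0.000994802786309812
bar 266 ((467.53240966796875, 153.2495880126953), (57.631439208984375, 13.96823787689209), 24.384347915649414) [0.133152   0.13826361 0.14015618]
house 1006 ((537.0926513671875, -215.31776428222656), (66.16815948486328, 66.66509246826172), 11.274831771850586) [0.05961103 0.06247373 0.06470424]
org ((463.7076721191406, 200.17095947265625), (62.13658905029297, 156.830078125), 5.793245792388916) 0.062474029836729394
side desk z -0.0015851886490532707
bar 444 ((468.992431640625, 159.23513793945312), (58.699466705322266, 14.59924030303955), 26.12141227722168) [0.12238803 0.13227628 0.13666713]
house 388 ((537.26171875, -211.79681396484375), (66.53219604492188, 70.16757202148438), 11.03396987915039) [0.05555281 0.05949158 0.06098932]
```

View pics/c1.png

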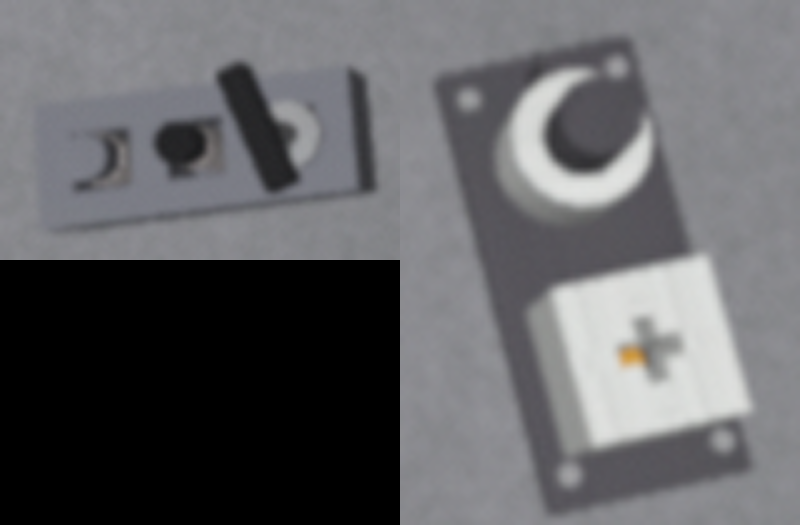

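```bash
cat >> h.py <<'E'
from scipy.spatial.transform import Rotation as R
def rel(targets):
    s=status.observe(); R0=np.array(s['ee_rot']); p0=np.array(s['position'])
    for x,y,z,yaw in targets:
        a=np.radians(yaw); c,si=np.cos(a),np.sin(a)
        Rt=np.array([[c,si,0],[si,-c,0],[0,0,-1]])
        print(np.round(R0.T@(np.array([x,y,z])-p0),4),np.round(R.from_matrix(R0.T@Rt).as_rotvec(degrees=True),2))
E
python3 -c "
from h import *
rel([(.5,-.3,.23,25),(.468,.154,.2,25)])"
```

```text
[ 0.4197 -0.1696  0.0008] [ -0.1   -0.02 -12.01]
[ 0.4906 -0.6192  0.0317] [ -0.1   -0.02 -12.01]
```

Call:
send_rows --rows '[[1,[0.06,-0.024,0],[0,0,-4]],[1,[0.12,-0.048,0],[0,0,-8]],[1,[0.18,-0.073,0],[0,0,-12]],[1,[0.24,-0.097,0],[0,0,-12]],[1,[0.3,-0.121,0],[0,0,-12]],[1,[0.36,-0.145,0],[0,0,-12]],[1,[0.42,-0.17,0],[0,0,-12]],[1,[0.43,-0.23,0.005],[0,0,-12]],[1,[0.44,-0.29,0.01],[0,0,-12]],[1,[0.45,-0.35,0.015],[0,0,-12]],[1,[0.46,-0.41,0.02],[0,0,-12]],[1,[0.47,-0.47,0.025],[0,0,-12]],[1,[0.48,-0.53,0.03],[0,0,-12]],[1,[0.49,-0.59,0.032],[0,0,-12]],[1,[0.4906,-0.6192,0.032],[0,0,-12]],[1,[0.4906,-0.6192,0.032],[0,0,-12]],[1,[0.4906,-0.6192,0.032],[0,0,-12]],[1,[0.4906,-0.6192,0.032],[0,0,-12]]]'

```text
t: 2.35
position: [0.4682, 0.1522, 0.1992]
ee_rot: [[0.907, 0.421, -0.0], [0.421, -0.907, -0.0], [-0.0, 0.0, -1.0]]
force: [-0.6, 0.4, -0.5]
grip_width: 1.001
grasp_force: 0.0
```

Run:
```python
from h import *
s=status.observe(); print(s['t'],s['position'],np.degrees(np.arctan2(s['ee_rot'][1][0],s['ee_rot'][0][0])),s['joint_positions'],s['force'])
a,d,m=snap('top'); b,d2,m2=snap('side'); 
print(proj(s['position'],m),proj(s['position'],m2))
cv2.imwrite('pics/h1.png',cv2.resize(np.hstack([a[180:330,110:260],b[170:320,260:410]]),None,fx=2.6,fy=2.6,interpolation=2)[:,:,::-1])
rel([(.468,.154,.11,25)])
```

```text
2.35 [0.46824616 0.15219709 0.19923301] 24.905261786688413 [ 2.28746037e-01  2.21113262e-01  1.71987836e+00 -4.19630199e-04
  1.20086205e+00  1.36501526e+00] [-0.6251197   0.4254661  -0.46240752]
[180.88299512 263.85398237] [335.01218935 195.89098655]
[ 0.0005 -0.0017  0.0893] [ 0.01  0.01 -0.11]
```

View pics/h1.png

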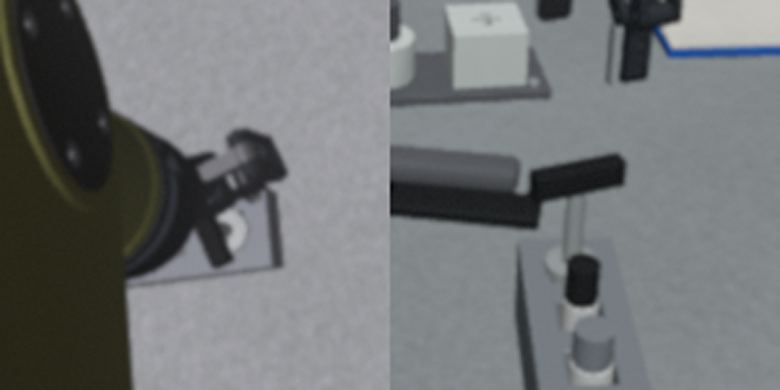

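The top view shows the fingers straddling the bar at the right yaw, and the side view shows them directly above it. I'll descend and grip.

Call:
send_rows --rows '[[1,[0,-0.0015,0.03],[0,0,0]],[1,[0,-0.0015,0.06],[0,0,0]],[1,[0,-0.0015,0.08],[0,0,0]],[1,[0,-0.0015,0.089],[0,0,0]],[1,[0,-0.0015,0.089],[0,0,0]],[0,[0,-0.0015,0.089],[0,0,0]],[0,[0,-0.0015,0.089],[0,0,0]],[0,[0,-0.0015,0.089],[0,0,0]],[0,[0,-0.0015,0.089],[0,0,0]],[0,[0,-0.0015,0.089],[0,0,0]],[0,[0,-0.0015,0.089],[0,0,0]],[0,[0,-0.0015,0.089],[0,0,0]],[0,[0,-0.0015,0.089],[0,0,0]]]' --squeeze 60

```text
t: 4.08
position: [0.4675, 0.155, 0.1107]
ee_rot: [[0.906, 0.422, 0.0], [0.422, -0.906, 0.001], [0.001, -0.0, -1.0]]
force: [-1.6, 1.8, 5.3]
grip_width: 0.151
grasp_force: 59.7
```

Call:
send_rows --rows '[[0,[0,0,-0.02],[0,0,0]],[0,[0,0,-0.045],[0,0,0]],[0,[0,0,-0.07],[0,0,0]],[0,[0,0,-0.08],[0,0,0]],[0,[0,0,-0.08],[0,0,0]],[0,[0,0,-0.08],[0,0,0]]]'

```text
t: 4.82
position: [0.4666, 0.1545, 0.1892]
ee_rot: [[0.906, 0.423, -0.002], [0.423, -0.906, -0.001], [-0.002, -0.0, -1.0]]
force: [-0.1, -0.2, -2.1]
grip_width: 0.157
grasp_force: 58.9
```

Run:
```python
from h import *
s=status.observe(); print(s['t'],s['position'],s['force'],s['grip_width'])
rel([(.537,-.214,.19,11.2)])
```

```text
4.825 [0.46656547 0.15447735 0.18916947] [-0.09157434 -0.1764434  -2.08486273] 0.15714750932251795
[-0.0919  0.3637 -0.0008] [-1.00e-02  1.30e-01  1.38e+01]
```

Call:
send_rows --rows '[[0,[-0.01,0.04,0],[0,0,2]],[0,[-0.022,0.087,0],[0,0,4]],[0,[-0.035,0.139,0],[0,0,6]],[0,[-0.048,0.19,0],[0,0,8]],[0,[-0.061,0.241,0],[0,0,10]],[0,[-0.074,0.292,0],[0,0,12]],[0,[-0.084,0.332,0],[0,0,13.8]],[0,[-0.09,0.356,0],[0,0,13.8]],[0,[-0.092,0.364,0],[0,0,13.8]],[0,[-0.092,0.364,0],[0,0,13.8]],[0,[-0.092,0.364,0],[0,0,13.8]],[0,[-0.092,0.364,0],[0,0,13.8]]]'

```text
t: 6.32
position: [0.5377, -0.2127, 0.1905]
ee_rot: [[0.981, 0.196, -0.0], [0.196, -0.981, 0.0], [-0.0, -0.0, -1.0]]
force: [0.3, 0.2, -2.7]
grip_width: 0.146
grasp_force: 59.0
```

Run:
```python
from h import *
s=status.observe(); print(s['t'],s['position'],s['ee_rot'],s['force'],s['grip_width'])
a,d,m=snap('top'); b,d2,m2=snap('side'); np.savez('hov',a=a,d=d,b=b,d2=d2)
P=s['position']
for dz in(.0187,-.048,-.088): print(proj(P+[0,0,dz],m),proj(P+[0,0,dz],m2))
cv2.imwrite('pics/h2.png',np.hstack([cv2.resize(a[150:270,330:430],(400,480),interpolation=2),cv2.resize(b[100:220,250:350],(400,480),interpolation=2)])[:,:,::-1])
```

```text
6.325 [ 0.53768531 -0.21270442  0.19047203] [[ 9.80673772e-01  1.95650058e-01 -8.46555635e-05]
 [ 1.95650076e-01 -9.80673703e-01  3.67396860e-04]
 [-1.11382679e-05 -3.76859332e-04 -9.99999929e-01]] [ 0.31479921  0.23469226 -2.6582179 ] 0.1460567314141318
[401.42905268 215.535366  ] [298.27875585 115.22568054]
[389.77716458 222.31208812] [297.48970959 143.96915528]
[383.77710697 225.80171339] [297.0399218  160.35408085]
```

View pics/h2.png

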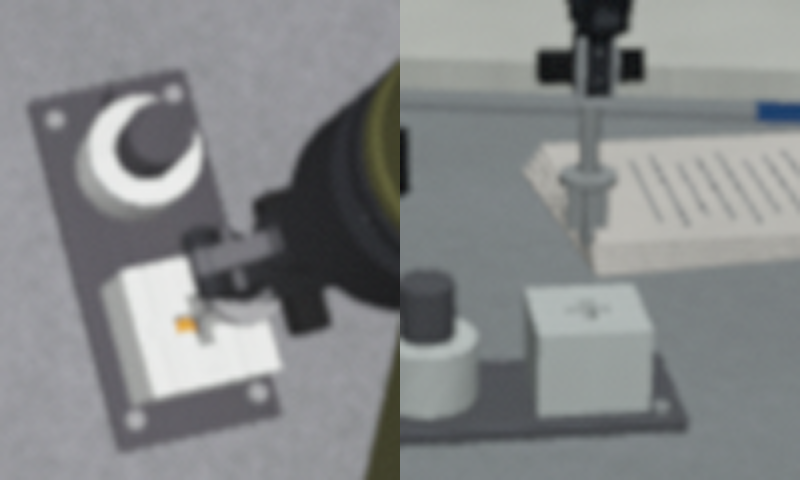

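The top crop shows the collar over the right part of the slot, as the oblique view would give. In the side crop the key hangs upright, with the collar at (297,144), the slot at (297,178) and the bar at (298,116). I'll compare key and slot within each view.

Run:
```python
from h import *
z=np.load('hov.npz'); m=cams.camera_model('top'); m2=cams.camera_model('side'); s=status.observe(); P=s['position']
print(P)
t0=np.load('top0.npz');s0=np.load('side0.npz')
# slot: dark/orange pixels within housing top, ray cast
for n,im,mm,b in(('top',t0['p'],m,(350,200,410,255)),('side',s0['p'],m2,(275,165,320,210))):
    g=cv2.resize(cv2.cvtColor(im,cv2.COLOR_RGB2HSV)[:,:,2][b[1]:b[3],b[0]:b[2]],None,fx=8,fy=8,interpolation=2)
    mn=cv2.resize(im[b[1]:b[3],b[0]:b[2]].min(2),None,fx=8,fy=8,interpolation=2)
    v,u=np.mgrid[0:g.shape[0],0:g.shape[1]]; u=(u+.5)/8-.5+b[0]; v=(v+.5)/8-.5+b[1]
    X=np.array([ray(a,c,mm,.062) for a,c in zip(u.ravel(),v.ravel())]).reshape(u.shape+(3,))
    near=np.hypot(X[...,0]-.537,X[...,1]+.214)<.022
    th=np.median(mn[near])-30
    k=(near&(mn<th)).astype(np.uint8)
    q=X[k>0]; x0,x1=q[:,:2].min(0),q[:,:2].max(0)
    r=cv2.minAreaRect((q[:,:2]*1000).astype(np.float32)); print(n,'slot',k.sum(),th,r,q.mean(0))
# key sections in the side view
C=cloud(z['d2'],m2)
k=(np.hypot(C[...,0]-P[0],C[...,1]-P[1])<.04)&(C[...,2]>.085)
for r in range(108,172,2):
    w=np.where(k[r,270:330])[0]+270
    if len(w): q=C[r,w]; print(r,w.min(),w.max(),round((w.min()+w.max())/2,1),np.round(q.mean(0),4), np.round(proj([P[0],P[1],q[:,2].mean()],m2)[0],1))
D=cloud(z['d'],m); k=(np.hypot(D[...,0]-P[0],D[...,1]-P[1])<.03)&(abs(D[...,2]-.147)<.005)
q=D[k]; print('collar top pts',k.sum(),q.min(0),q.max(0)); c,rad=cv2.minEnclosingCircle((q[:,:2]*1000).astype(np.float32)); print(c,rad,np.median(q[:,2]))
```

```text
[ 0.53783256 -0.21311787  0.19055208]
top slot 6322 184.0 ((536.4789428710938, -214.8176727294922), (23.045814514160156, 23.846485137939453), 57.20963668823242) [ 0.5365961  -0.21490871  0.062     ]
side slot 194 144.0 ((535.1349487304688, -205.64883422851562), (4.099809646606445, 11.840267181396484), 2.4026098251342773) [ 0.5350789  -0.20554988  0.062     ]
108 293 304 298.5 [ 0.5364 -0.1837  0.2337] 298.5
110 293 304 298.5 [ 0.5371 -0.1967  0.2255] 298.4
112 289 310 299.5 [ 0.535  -0.205   0.2188] 298.3
114 284 311 297.5 [ 0.5398 -0.2017  0.2152] 298.3
116 284 311 297.5 [ 0.539  -0.2008  0.211 ] 298.2
118 284 311 297.5 [ 0.5389 -0.2013  0.2064] 298.2
120 285 311 298.0 [ 0.5376 -0.2012  0.202 ] 298.1
122 293 304 298.5 [ 0.5363 -0.1964  0.1991] 298.1
124 294 304 299.0 [ 0.5351 -0.1961  0.1947] 298.0
126 295 303 299.0 [ 0.535  -0.1986  0.1894] 298.0
128 295 300 297.5 [ 0.5385 -0.2076  0.1817] 297.9
130 295 299 297.0 [ 0.5395 -0.2074  0.1772] 297.8
132 295 299 297.0 [ 0.5393 -0.2064  0.1729] 297.8
134 295 299 297.0 [ 0.5392 -0.2068  0.1681] 297.7
136 295 299 297.0 [ 0.5391 -0.2083  0.1629] 297.7
138 295 299 297.0 [ 0.539  -0.2065  0.1589] 297.6
140 295 299 297.0 [ 0.5388 -0.2058  0.1544] 297.6
142 290 303 296.5 [ 0.5401 -0.2129  0.147 ] 297.5
144 290 304 297.0 [ 0.5385 -0.2041  0.1456] 297.5
146 291 304 297.5 [ 0.5373 -0.1984  0.143 ] 297.4
148 292 302 297.0 [ 0.5383 -0.2053  0.1356] 297.4
150 292 302 297.0 [ 0.5382 -0.2063  0.1304] 297.3
152 292 302 297.0 [ 0.5381 -0.2064  0.1255] 297.2
154 292 302 297.0 [ 0.538  -0.206   0.1208] 297.2
156 292 302 297.0 [ 0.5379 -0.2064  0.1158] 297.1
158 295 298 296.5 [ 0.5387 -0.2018  0.1127] 297.1
160 295 298 296.5 [ 0.5388 -0.2069  0.1057] 297.0
collar top pts 77 [ 0.52246518 -0.22792629  0.14276251] [ 0.53304651 -0.19882393  0.15114126]
(531.1953125, -213.3751220703125) 14.604449272155762 0.14830113069865758
```

Call:
send_rows --rows '[[0,[-0.0023,0.0013,0.01],[0,0,0]],[0,[-0.0023,0.0013,0.025],[0,0,0]],[0,[-0.0023,0.0013,0.036],[0,0,0]],[0,[-0.0023,0.0013,0.043],[0,0,0]],[0,[-0.0023,0.0013,0.047],[0,0,0]],[0,[-0.0023,0.0013,0.05],[0,0,0]],[0,[-0.0023,0.0013,0.053],[0,0,0]],[0,[-0.0023,0.0013,0.055],[0,0,0]],[0,[-0.0023,0.0013,0.055],[0,0,0]],[0,[-0.0023,0.0013,0.055],[0,0,0]]]'

```text
t: 7.68
position: [0.536, -0.2158, 0.1355]
ee_rot: [[0.981, 0.194, 0.0], [0.194, -0.981, -0.0], [0.0, 0.0, -1.0]]
force: [0.1, 0.1, -2.4]
grip_width: 0.152
grasp_force: 59.0
```

Call:
send_rows --rows '[[0,[0,0,0.002],[0,0,0]],[0,[0,0,0.004],[0,0,0]],[0,[0,0,0.006],[0,0,0]],[0,[0,0,0.008],[0,0,0]],[0,[0,0,0.008],[0,0,0]],[0,[0,0,0.008],[0,0,0]]]'

```text
t: 8.43
position: [0.5359, -0.2158, 0.1273]
ee_rot: [[0.981, 0.194, -0.0], [0.194, -0.981, 0.0], [-0.0, -0.0, -1.0]]
force: [-0.3, 0.4, -1.1]
grip_width: 0.154
grasp_force: 59.0
```

The wings are in the slot with no side load. I'll go on to home.

Call:
send_rows --rows '[[0,[0,0,0.003],[0,0,0]],[0,[0,0,0.006],[0,0,0]],[0,[0,0,0.009],[0,0,0]],[0,[0,0,0.011],[0,0,0]],[0,[0,0,0.013],[0,0,0]],[0,[0,0,0.015],[0,0,0]],[0,[0,0,0.015],[0,0,0]],[0,[0,0,0.015],[0,0,0]]]'

```text
t: 9.43
position: [0.536, -0.2158, 0.1125]
ee_rot: [[0.981, 0.194, 0.0], [0.194, -0.981, -0.0], [0.0, 0.0, -1.0]]
force: [-0.1, 1.0, 3.5]
grip_width: 0.153
grasp_force: 59.8
```

Call:
send_rows --rows '[[0,[0,0,0.001],[0,0,0]],[0,[0,0,0.002],[0,0,0]],[0,[0,0,0.003],[0,0,0]],[0,[0,0,0.003],[0,0,0]],[0,[0,0,0.003],[0,0,0]]]' --squeeze 80

```text
t: 10.05
position: [0.5361, -0.2158, 0.1108]
ee_rot: [[0.981, 0.194, 0.001], [0.194, -0.981, -0.0], [0.001, 0.001, -1.0]]
force: [-2.5, 2.3, 12.9]
grip_width: 0.15
grasp_force: 82.6
```

Call:
send_rows --rows '[[0,[0,0,0.0005],[0,0,0]],[0,[0,0,0.0005],[0,0,0]],[0,[0,0,0.0005],[0,0,0]],[0,[0,0,0.0005],[0,0,0]]]'

```text
t: 10.55
position: [0.5361, -0.2158, 0.1108]
ee_rot: [[0.981, 0.194, 0.001], [0.194, -0.981, -0.001], [0.001, 0.001, -1.0]]
force: [-3.8, 2.2, 15.3]
grip_width: 0.147
grasp_force: 83.1
```

Run:
```python
from h import *
b,d2,m2=snap('side'); a,_,_=snap('top')
s=status.observe(); print(s['t'],s['position'],s['force'],s['grasp_force'])
cv2.imwrite('pics/f.png',np.hstack([cv2.resize(a[150:270,330:430],(400,480),interpolation=2),cv2.resize(b[120:220,250:350],(480,480),interpolation=2)[:,:400]])[:,:,::-1])
```

```text
10.65 [ 0.53612955 -0.21581858  0.11075275] [-3.79471992  2.51230402 15.43212936] 83.11180830001831
```

View pics/f.png

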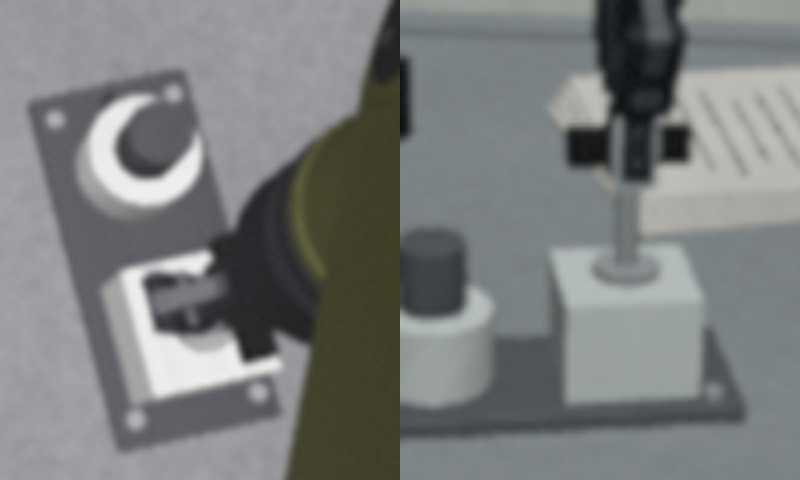

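The collar sits flat on the housing (crop pixel 627,268). Its height has stopped changing while the force rises, so the key is fully home.

```bash
python3 -c "
from station import manip
print(manip.hand_in())"
```

```text
the job is handed in; nothing more can be done
None
```

The release key is fully home in the mount with its collar on the housing, and I handed the job in at about 10.7 s with the arm still gripping it and pressing down with about 15 N; the judge's verdict was not shown.

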